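Pop open the touch-latch spice cupboard

ROBOT

A 6-joint arm with a two-finger parallel gripper is mounted at the origin on a cart in front of the work surface, level with it; the furniture and walls round the work are solid. World frame = base frame: x ahead of the robot, y to its left, z up, the work surface at z = 0. Lengths are in m, angles in degrees, forces in N, time in s.
With the tool pointing down it reaches from about 0.4 to 0.825 m from the base axis. Payload 7 kg.
Tool frame: the origin (TCP) lies on the mounting face of the last link; the fingertips stand 178 mm ahead of it and the grasp point (between the pads) lies 159 mm ahead of it (ctrl.tip_extent is the distance from the TCP to the fingertips, in m); z points along the fingers, y is the direction in which the jaws open and shut (so a half turn about z gives the same grasp; the last joint's range is limited). The gripper opens to 88 mm and grips with 3 to 60 N. Pads are 19 mm wide; open, the fingers measure 130 mm over their backs; the gripper's body (78 mm by 193 mm) begins 47 mm behind the grasp point.
Start: joints at [91.106, 20.546, 0.682, 0, -70.136, -16.507], TCP at [0.179, 0.651, 0.405] pointing down, gripper open.
Joint ranges: [-176.03, 176.03], [-82.01, 121.73], [-58.28, 71.71], [-173.87, 95.51], [-174.79, -0.11], [-173.66, 173.66]. Speed limits (degrees/s): [136.94, 136.94, 172.46, 180, 180, 180].

INTERFACE

Orientations are given as [roll, pitch, yaw] about the fixed x, y, z axes, in that order (R = Rz(yaw) Ry(pitch) Rx(roll)).
In Python, from plant import ctrl gives the robot as it stands. The module is installed in compiled form; this text tells all that it offers.
- The arm moves only by the tool carry_out, never from a script. Its argument "moves" is text: rows parted by semicolons, each of 7 numbers parted by spaces: the finger opening in m, from 0 to 0.0876, then the shift along the tool's x, y, z in m, then the turn, a rotation vector about the tool's x, y, z in rad. A call has 1 to 20 rows; each row is the pose to reach, as a shift and turn from the pose commanded when the call began, along the tool's axes at that moment; what a row does not reach only later rows make up. A row lasts 1/10 s, in which the tool goes at most 50 mm and 8.59 degrees, less where a joint would pass 70% of its speed; a pose out of reach is approached as far as the arm can. A call with a gripper value outside its range is refused whole. The fingers move at their own pace and stop on an object; the grip force is fixed at half the most. Time passes only in rows, so rows that repeat a pose let the fingers close. It gives the time, the measured TCP pose, the force and the opening at its end, in the units of the state.
- ctrl.get_obs(): the state, without advancing time (a new reading comes with each control period).
- ctrl.snapshot(name): name is "scene" or "top"; returns a dict with "image" (384x512x3 uint8, red, green, blue), "K" (3x3 intrinsics, pixels), "R" (3x3) and "t" (3): a world point X has camera coordinates R X + t. Camera axes: x right, y down, z forward; pixel columns grow to the right and rows downward; lengths in m; the calibration is good to about 2 mm. A picture is of the moment at which its call begins. There is no depth.
- ctrl.close_job(): hands the job in, once; it reports no verdict.
Trained networks look in a picture, given as the dict that the camera call returned (one of the last four; its "shot" number tells which), for a name from the list of things; names that differ only in an ending like _2 or _b are one class to them, and where a whole thing is asked for, a point or a joint stands for the part that bears it (a point fixed in the world has none). Each returns a list of dicts, best first, with "confidence" (0 to 1); they miss things now and then, are a little off and sometimes report something else, mostly with a low value. They report only what shows in the picture. A call takes as long as a camera call.
- ctrl.recognise(picture, label): "extent" ([left, top, right, bottom] in pixels, round what is visible of it).
- ctrl.trace(picture, label): "region" (384x512 bool, what is visible of it) and "extent" ([left, top, right, bottom] in pixels, round what is visible of it).
- ctrl.mark_of(picture, label): "at" ([row, column] in pixels: a listed point, or the origin of a listed thing).
The state is a dict: "clock": time; "joint_pos": joint angles; "qvel": joint speeds; "tau": joint torques, N m; "tool_pos": TCP position; "orientation": TCP orientation; "force": force on the tool from outside, world axes, zero at the start; "moment": the same for the moment, N m; "opening": finger opening in m.
Only numpy, scipy, OpenCV 4.12 (cv2) and the standard library are available. Lean on these libraries where they do the work, as an engineer would, in place of code of your own. Each camera call takes 0.05 s, during which the arm holds its last target.

TASK

Two small handleless cupboards stand on the worktop; open the wider one with your fingertips alone. Press its door in near its free, right-hand edge until the catch clicks, take your hand away so that the spring pops the door ajar, then reach behind the free edge and push the door wide open, to about a right angle, and leave it. Do not pinch the door, do not press or open the narrow cupboard, and do not move or pick up the cup, spice jar and tin standing around.

Things in the scene. Friction and masses are not known exactly. Their poses are not given: they have to be found in the camera images.
- wide: The wider cupboard, fixed: light wood box 190 mm wide (its y), 130 mm deep (its x), 160 mm high. Origin at the centre of its underside; front along its own -x. A white-faced upright door covers the front, hinged at the left (+y) as the robot sees it, free edge at the right (-y); the door front lies 84 mm in front of the origin.
- wide_door (a joint): Angle of the wide door, rad: 0 shut, positive opens towards the robot, stop at 1.8. Shut, a touch catch holds it; pressed in about 4 mm at the free edge (to -0.025; hard stop at -0.032; 3 to 5 N) the catch lets go for good. When the finger goes away a spring pushes the door to about 0.33. Beyond that it swings with light friction (0.03 N m) and stays where it is left.
- wide_press (a point): Point on the front face of the wide cupboard's door where to press: 30 mm from the free edge, 40 mm below the cupboard's top (height 120 mm). Moves with the door; its x axis looks along the door's inward normal (into the cupboard when shut), its y axis from the free edge towards the hinge.
- wide_edge (a point): Middle of the free edge's thickness of the wide door, at height 120 mm, 186 mm from the hinge axis. Axes as wide_press. The door is 18 mm thick over the faces (edge 12 mm), 156 mm high (2 to 158 mm).
- wide_hinge (a point): Point on the vertical hinge axis of the wide door, at height 120 mm; the door's mid-thickness lies 6 mm outward of this axis.
- wide_leaf: The whole leaf of the wide door. Origin on the hinge axis at worktop height; axes as wide_press. Ajar, its free edge stands about 60 mm out from the cupboard; pushed shut again, the catch does not grip.
- wide_front: White front face of the wide door (the side pressed), a 3 mm skin. Origin as wide_leaf.
- wide_back: White back face of the wide door (the side pushed to swing it open), a 3 mm skin. Origin as wide_leaf. Low on it, 33 mm from the free edge and below 45 mm height, a small steel strike sticks 45 mm out backwards; the rest is flat. The spring's pin pushes at mid-width, 136 mm high, and comes 25 mm out of the cupboard.
- narrow: The narrow cupboard, same look and height, 120 mm wide, also with a touch-latch door hinged at its left. Fixed. Origin at the centre of its underside, front along its own -x. To be left alone.
- narrow_door (a joint): Angle of the narrow cupboard's door, rad: 0 shut, positive open, negative pressed in.
- mug: Bystander: small green and white cup, 64 x 89 x 48 mm high, loose, in front of the narrow cupboard. Origin at its underside.
- pepper: Bystander: spice jar with a red cap, 45 mm across, 106 mm high, loose, in front of the narrow cupboard. Origin at its underside.
- tin: Bystander: food tin 75 mm across, 58 mm high, loose, in front of the wide cupboard's free side, clear of its door. Origin at its underside.

How it is judged (in metres and radians):
On the way, in this order (a step that is already met when the one before it is completed fails the run):
1. the wide door is pressed in far enough to work the catch (value of joint wide_door below -0.015 rad), for 0.02 s.
2. the hand is off the door and the spring has popped it ajar (value of joint wide_door between 0.15 and 0.8 rad and contact force between the arm and wide_leaf below 0.1 N), for 0.2 s.
At the end, for the whole second after the job is handed in: the wide door stands open by more than 1.3 rad (75 degrees) at rest, the narrow cupboard is shut, and cup, spice jar and tin are within 20 mm of where they stood (value of joint wide_door above 1.3 rad and velocity of joint wide_door between -0.05 and 0.05 rad/s and value of joint narrow_door between -0.015 and 0.03 rad and distance of each of mug, pepper, tin from where it was at the start of the episode below 0.02 m); the robot touches nothing.
It fails at once if the narrow cupboard's door pressed in or opened (value of joint narrow_door below -0.015 rad or value of joint narrow_door above 0.03 rad).
It fails at once if the wide door pinched between the fingers (pushed on front and back at once) (contact force between the fingers and wide_front above 1 N and contact force between the fingers and wide_back above 1 N).
It fails at once if cup, spice jar or tin moved or lifted by more than 20 mm (distance of any of mug, pepper, tin from where it was at the start of the episode above 0.02 m).
It fails at once if cup, spice jar or tin tipped over (angle between any of mug, pepper, tin's own z axis and vertical above 0.5 rad).
It also fails if it takes over 53 s, if anything falls off the work surface, if the arm or the gripper's body presses on something with over 40 N, if the wrist force passes 120 N, or if a joint passes its speed limit or range.

## Working session

There is one attempt and no reset: what is moved stays moved. The work goes in short steps, Python scripts to look and compute and a tool call to move; the robot and the scene stay as the last step left them, time stands still between calls to the robot, and variables do not carry over. Pictures are saved under pics/ and viewed, and the job is handed in when it is done.

Besides the shell and the picture viewer there is one more tool, called after "Call:" as a command line: name --argument value ..., lists and objects as JSON in quotes. carry_out: Moves the arm, as the interface text tells. Its arguments: {"type":"object","properties":{"moves":{"type":"string"}},"required":["moves"]}

```bash
mkdir -p pics; cat > h.py <<'E'
import numpy as np,cv2
from plant import ctrl
def snap(n,f):
    s=ctrl.snapshot(n); cv2.imwrite(f'pics/{f}.png',cv2.resize(s['image'][:,:,::-1],None,fx=1.5,fy=1.5)); return s
def ray(s,rc):
    K,R,t=map(np.array,(s['K'],s['R'],s['t'])); c=-R.T@t
    d=R.T@np.linalg.inv(K)@np.array([rc[1],rc[0],1.]); return c,d
def atz(s,rc,z):
    c,d=ray(s,rc); return c+d*(z-c[2])/d[2]
def proj(s,X):
    K,R,t=map(np.array,(s['K'],s['R'],s['t'])); p=K@(R@np.array(X)+t); return np.round(p[:2]/p[2],1)
E
python3 - <<'E'
from h import *
np.set_printoptions(precision=4,suppress=True)
for n in('scene','top'):
    s=snap(n,n+'0'); print(n,'cam',ray(s,(0,0))[0])
    for l,z in [('wide',0),('wide_press',.12),('wide_edge',.12),('wide_hinge',.12),('wide_leaf',0),('narrow',0),('mug',0),('pepper',0),('tin',0)]:
        for m in ctrl.mark_of(s,l)[:2]: print(l,m['at'],round(m['confidence'],2),atz(s,m['at'],z))
print(ctrl.get_obs())
E
```

```text
scene cam [-0.2309 -0.598   0.9548]
wide [154.0, 207.0] 0.62 [ 0.6581  0.2695 -0.    ]
wide_press [146.2, 203.4] 0.8 [0.5694 0.1946 0.12  ]
wide_edge [148.2, 214.7] 0.76 [0.5815 0.16   0.12  ]
wide_hinge [124.3, 175.0] 0.95 [0.6057 0.3474 0.12  ]
wide_hinge [253.7, 271.2] 0.73 [ 0.3427 -0.2122  0.12  ]
wide_leaf [157.8, 175.2] 0.56 [0.5803 0.3441 0.    ]
wide_leaf [155.8, 173.0] 0.22 [0.584  0.3578 0.    ]
narrow [210.1, 321.3] 0.92 [ 0.6474 -0.1833  0.    ]
mug [239.2, 282.4] 0.7 [ 0.4858 -0.1527  0.    ]
pepper [254.6, 275.0] 0.77 [ 0.4285 -0.1669  0.    ]
tin [191.0, 225.7] 0.76 [0.5493 0.1003 0.    ]
top cam [0.013  0.1197 1.1679]
wide [202.6, 170.3] 0.82 [0.6473 0.2624 0.    ]
wide [206.9, 135.8] 0.2 [0.664  0.3824 0.    ]
wide_press [200.5, 186.0] 0.68 [0.5757 0.1982 0.12  ]
wide_press [169.1, 292.1] 0.18 [ 0.5939 -0.1654  0.12  ]
wide_edge [194.1, 193.3] 0.73 [0.592  0.1713 0.12  ]
wide_edge [198.2, 170.6] 0.69 [0.5974 0.2442 0.12  ]
wide_hinge [207.8, 137.2] 0.69 [0.5927 0.3515 0.12  ]
wide_leaf [219.7, 147.5] 0.71 [0.6035 0.3495 0.    ]
narrow [226.9, 303.7] 0.23 [ 0.4291 -0.1629  0.    ]
mug [210.2, 293.6] 0.54 [ 0.4986 -0.1496  0.    ]
mug [216.9, 215.7] 0.21 [0.5488 0.1196 0.    ]
pepper [223.2, 303.6] 0.69 [ 0.4422 -0.1671  0.    ]
pepper [169.0, 295.8] 0.17 [ 0.6571 -0.2115  0.    ]
tin [214.9, 220.9] 0.73 [0.5513 0.1004 0.    ]
{'clock': 1.0, 'joint_pos': array([ 91.1052,  20.5474,   0.6824,  -0.0002, -70.1348, -16.5085]), 'qvel': array([0.0195, 0.0715, 0.021 , 0.0539, 0.0581, 0.0237]), 'tau': array([ -0.0025, -58.2387,  29.3299,   7.0024,   0.0125,  -0.    ]), 'tool_pos': array([0.1793, 0.6507, 0.4047]), 'orientation': array([-179.9998,    0.0002,  -15.4033]), 'force': array([ 0.1654,  0.7923, -0.6364]), 'moment': array([-0.0125, -0.0288, -0.0042]), 'opening': 0.08734619915318827}
```

View pics/scene0.png

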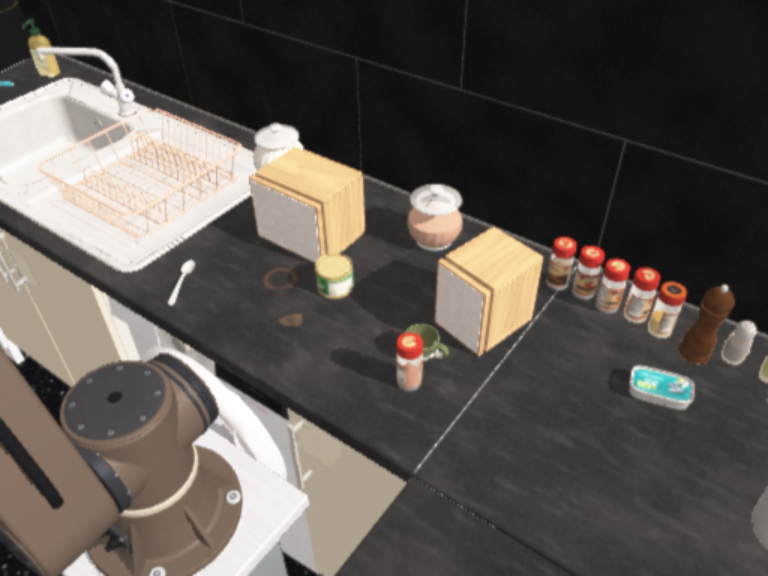

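View pics/top0.png

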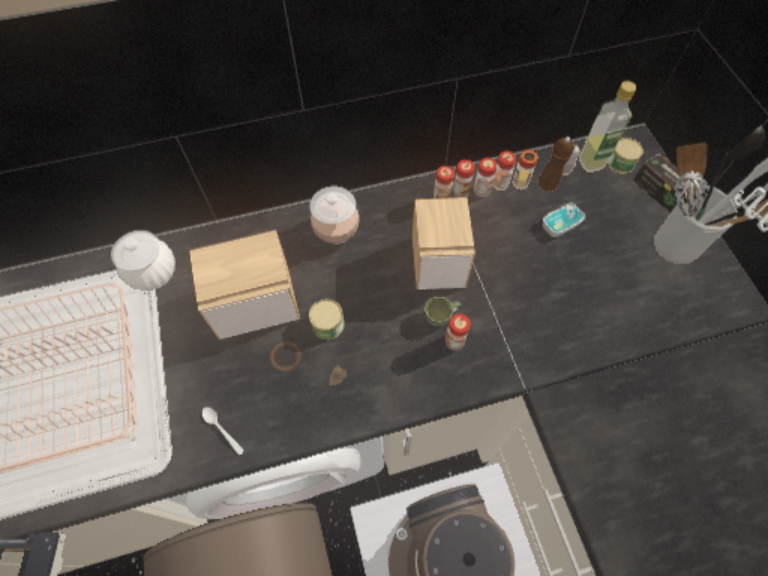

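The scene shows the wide cupboard at about (305,205) and the tin right of it at (335,277); the top view shows its door front at (250,312). I'll zoom in for a corner fit.

```bash
python3 - <<'E'
from h import *
ims=[]
for n,(x0,y0,w,h) in (('scene',(160,95,90,80)),('top',(120,148,90,80))):
    s=ctrl.snapshot(n); c=s['image'][y0:y0+h,x0:x0+w,::-1]
    c=cv2.resize(c,None,fx=8,fy=7,interpolation=cv2.INTER_CUBIC)
    cv2.imwrite(f'pics/z_{n}.png',c)
E
```

```text
(no output)
```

View pics/z_scene.png

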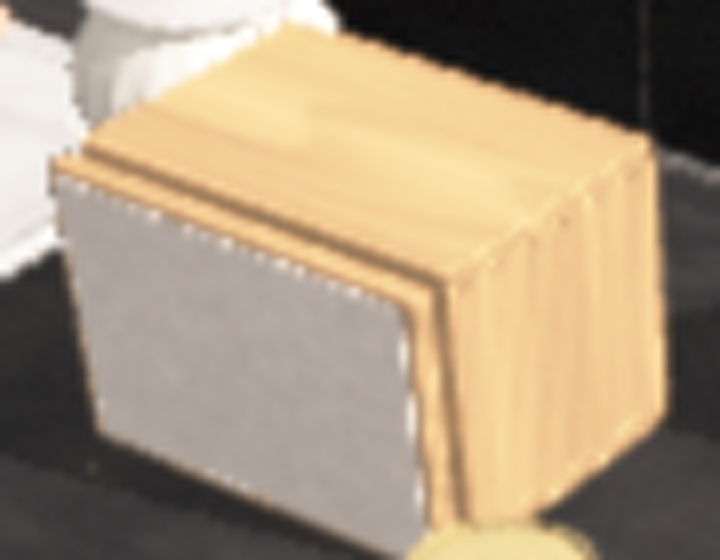

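View pics/z_top.png

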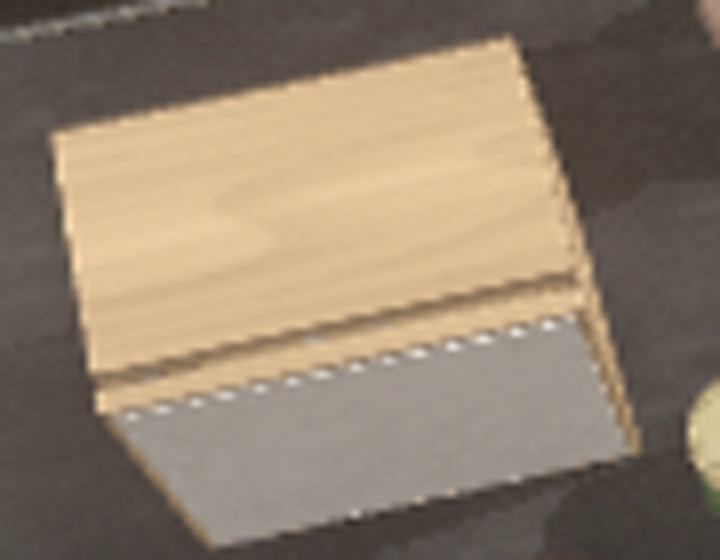

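```bash
cat > fit.py <<'E'
from h import *
from scipy.optimize import least_squares
def fit():
    loc=np.array([[.065,.095,.16],[.065,-.095,.16],[-.065,-.095,.16],[-.065,.095,.16]])
    px={'scene':(np.array([[290,22],[652,145],[450,280],[85,150]])/[8,7]+[160,95]-.4),
        'top':(np.array([[52,133],[513,38],[582,275],[94,378]])/[8,7]+[120,148]-.4)}
    S={n:ctrl.snapshot(n) for n in px}
    def T(p,l):
        c,s=np.cos(p[2]),np.sin(p[2]); return np.array([p[0]+c*l[0]-s*l[1],p[1]+s*l[0]+c*l[1],l[2]])
    def res(p,ns=('scene','top')): return np.concatenate([proj(S[n],T(p,l))-q for n in ns for l,q in zip(loc,px[n])])
    return res,T
if __name__=='__main__':
    np.set_printoptions(precision=4,suppress=True)
    res,T=fit()
    for ns in (('scene','top'),('scene',),('top',)):
        r=least_squares(res,[.65,.26,0],kwargs={'ns':ns},diff_step=1e-3); print(ns,r.x,np.degrees(r.x[2]),'\n',r.fun.reshape(-1,2))
        for nm,l in dict(press=[-.084,-.061,.12],edge=[-.075,-.091,.12],hinge=[-.069,.095,.12]).items(): print(nm,T(r.x,l))
E
sed -i 's/np.round(p\[:2\]\/p\[2\],1)/p[:2]\/p[2]/' h.py; python3 fit.py
```

```text
('scene', 'top') [0.661  0.2616 0.0109] 0.6232525234543858 
 [[ 0.1106 -1.0434]
 [ 0.4206 -0.9401]
 [-0.3209 -0.3826]
 [-1.2103 -1.5659]
 [ 0.4897  0.6912]
 [ 0.8508  0.249 ]
 [ 0.3181 -0.436 ]
 [ 0.515   0.3447]]
press [0.5777 0.1997 0.12  ]
edge [0.587  0.1698 0.12  ]
hinge [0.591  0.3559 0.12  ]
('scene',) [0.6575 0.2576 0.018 ] 1.032291817157203 
 [[ 0.0803 -0.1801]
 [ 0.7734 -0.1744]
 [ 0.2323  0.5764]
 [-1.1025 -0.5151]]
press [0.5746 0.1951 0.12  ]
edge [0.5842 0.1652 0.12  ]
hinge [0.5868 0.3513 0.12  ]
('top',) [0.6622 0.2632 0.0054] 0.3071740882728726 
 [[ 0.0596  0.334 ]
 [ 0.4607  0.1613]
 [-0.3174 -0.4761]
 [-0.1751  0.0089]]
press [0.5786 0.2017 0.12  ]
edge [0.5877 0.1718 0.12  ]
hinge [0.5927 0.3578 0.12  ]
```

```bash
cat >> h.py <<'E'
from scipy.spatial.transform import Rotation as Ro
def go(*targets):
    o=ctrl.get_obs(); R=Ro.from_euler('xyz',o['orientation'],degrees=True)
    print('clock',o['clock'],'pos',np.round(o['tool_pos'],4),'rpy',np.round(o['orientation'],2),'F',np.round(o['force'],2),'open',round(o['opening'],4))
    for t in targets:
        p=np.array(t[:3]); yaw=t[3]
        G=Ro.from_euler('xyz',[180,0,yaw],degrees=True)
        print(t,'->',np.round(R.inv().apply(p-o['tool_pos']),4),np.round((R.inv()*G).as_rotvec(),4))
E
python3 -c "
from h import *
go((.48,.2,.40,0.6))"
```

```text
clock 1.2 pos [0.1793 0.6507 0.4047] rpy [180.    0.  -15.4] F [ 1.19  0.16 -0.26] open 0.0877
(0.48, 0.2, 0.4, 0.6) -> [0.4096 0.3547 0.0047] [ 0.      0.     -0.2793]
```

Call:
carry_out --moves "0 0.03 0.026 0 0 0 -0.02;0 0.06 0.052 0 0 0 -0.04;0 0.09 0.078 0 0 0 -0.06;0 0.12 0.104 0 0 0 -0.08;0 0.15 0.13 0 0 0 -0.1;0 0.18 0.156 0 0 0 -0.12;0 0.21 0.182 0 0 0 -0.14;0 0.24 0.208 0 0 0 -0.16;0 0.27 0.234 0 0 0 -0.18;0 0.3 0.26 0 0 0 -0.2;0 0.33 0.286 0 0 0 -0.22;0 0.36 0.312 0 0 0 -0.24;0 0.39 0.338 0 0 0 -0.26;0 0.41 0.355 0.005 0 0 -0.28;0 0.41 0.355 0.005 0 0 -0.28;0 0.41 0.355 0.005 0 0 -0.28;0 0.41 0.355 0.005 0 0 -0.28"

```text
clock: 2.9
tool_pos: [0.4801, 0.2, 0.3999]
orientation: [-180.0, -0.0, 0.6]
force: [0.8, -0.7, 0.5]
opening: 0.0006
```

```bash
python3 -c "
from h import *
go((.48,.2,.295,0.6),(.54,.2,.295,0.6)); s=snap('scene','s1'); print(proj(s,(.48,.2,.22))*1.5)"
```

```text
clock 2.9 pos [0.4801 0.2    0.3999] rpy [-1.7998e+02 -2.0000e-02  6.4000e-01] F [ 0.8  -0.66  0.52] open 0.0006
(0.48, 0.2, 0.295, 0.6) -> [-0.0002  0.      0.1049] [-0.0003 -0.0003  0.0008]
(0.54, 0.2, 0.295, 0.6) -> [0.0598 0.0007 0.1049] [-0.0003 -0.0003  0.0008]
[266.40418512 198.83882777]
```

View pics/s1.png

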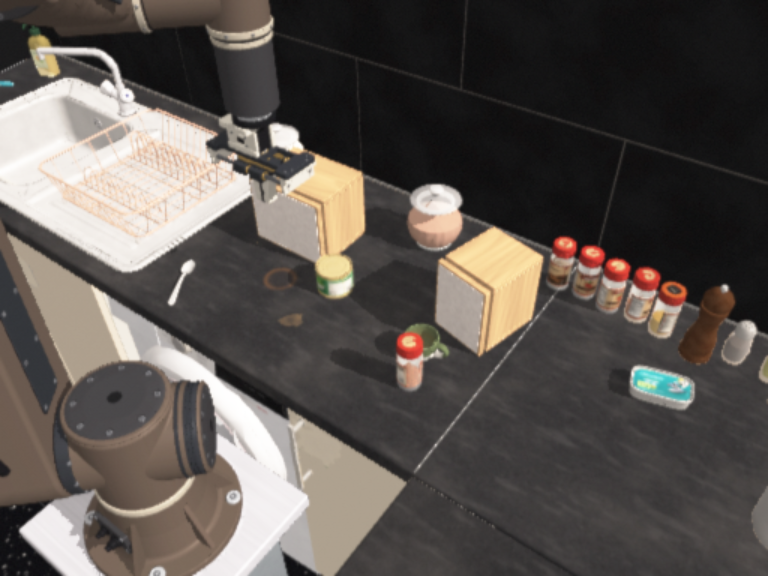

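The closed fingertips sit at (267,195), matching the projection, in front of the door's right part. I'll lower and approach.

Call:
carry_out --moves "0 0 0 0.03 0 0 0;0 0 0 0.06 0 0 0;0 0 0 0.09 0 0 0;0 0 0 0.105 0 0 0;0 0.02 0 0.105 0 0 0;0 0.04 0 0.105 0 0 0;0 0.06 0 0.105 0 0 0;0 0.06 0 0.105 0 0 0;0 0.06 0 0.105 0 0 0"

```text
clock: 3.85
tool_pos: [0.54, 0.2009, 0.2944]
orientation: [180.0, 0.0, 0.7]
force: [-0.5, -0.6, -0.2]
opening: 0.0003
```

```bash
python3 -c "
from h import *
go(); s=snap('top','t2');s=snap('scene','s2')
c=s['image'][70:180,130:260,::-1]; cv2.imwrite('pics/z2.png',cv2.resize(c,None,fx=5,fy=5))"
```

```text
clock 3.85 pos [0.54   0.2009 0.2944] rpy [1.7999e+02 3.0000e-02 6.7000e-01] F [-0.51 -0.55 -0.19] open 0.0003
```

View pics/z2.png

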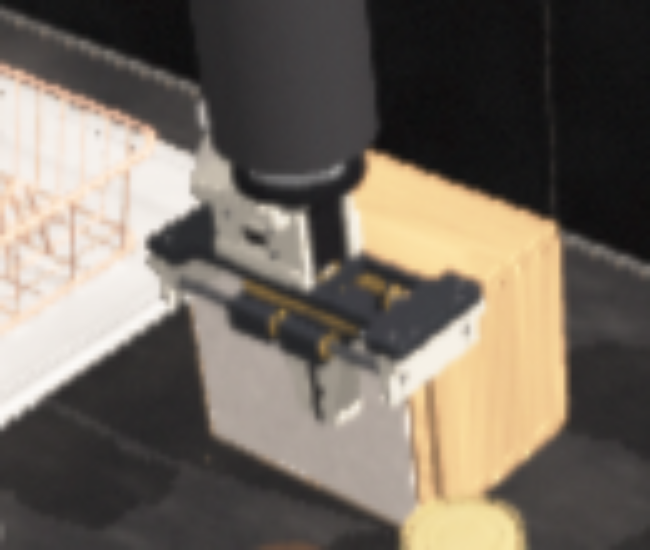

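Fingertips hang at (335,410) in the crop, just in front of the door near its right edge, and the body clears the top. Now a gentle press.

Call:
carry_out --moves "0 0.005 0 0 0 0 0;0 0.01 0 0 0 0 0;0 0.015 0 0 0 0 0;0 0.02 0 0 0 0 0;0 0.023 0 0 0 0 0;0 0.025 0 0 0 0 0;0 0.025 0 0 0 0 0"

```text
clock: 4.65
tool_pos: [0.5655, 0.2005, 0.2945]
orientation: [180.0, 0.0, 0.6]
force: [-0.4, 0.2, -0.1]
opening: 0.0003
```

Call:
carry_out --moves "0 0.001 0 0 0 0 0;0 0.002 0 0 0 0 0;0 0.003 0 0 0 0 0;0 0.003 0 0 0 0 0"

```text
clock: 5.05
tool_pos: [0.5681, 0.2004, 0.2945]
orientation: [180.0, 0.0, 0.6]
force: [-0.7, -1.9, -0.1]
opening: 0.0004
```

Call:
carry_out --moves "0 0.001 0 0 0 0 0;0 0.002 0 0 0 0 0;0 0.003 0 0 0 0 0;0 0.003 0 0 0 0 0"

```text
clock: 5.45
tool_pos: [0.5712, 0.2004, 0.2945]
orientation: [180.0, 0.0, 0.6]
force: [-3.5, -2.6, 1.1]
opening: 0.0004
```

Call:
carry_out --moves "0 0.001 0 0 0 0 0;0 0.002 0 0 0 0 0;0 0.002 0 0 0 0 0"

```text
clock: 5.75
tool_pos: [0.5723, 0.2004, 0.2945]
orientation: [180.0, 0.2, 0.6]
force: [-9.4, -1.9, 4.9]
opening: 0.0003
```

Call:
carry_out --moves "0 0.001 0 0 0 0 0;0 0.001 0 0 0 0 0;0 0.001 0 0 0 0 0"

```text
clock: 6.05
tool_pos: [0.5726, 0.2004, 0.2944]
orientation: [179.9, 0.2, 0.6]
force: [-14.5, -1.3, 6.5]
opening: 0.0002
```

```bash
python3 -c "
from h import *
go(); s=snap('scene','s3')
c=s['image'][70:180,130:260,::-1]; cv2.imwrite('pics/z3.png',cv2.resize(c,None,fx=5,fy=5))"
```

```text
clock 6.05 pos [0.5726 0.2004 0.2944] rpy [179.94   0.23   0.65] F [-14.51  -1.29   6.47] open 0.0002
```

View pics/z3.png

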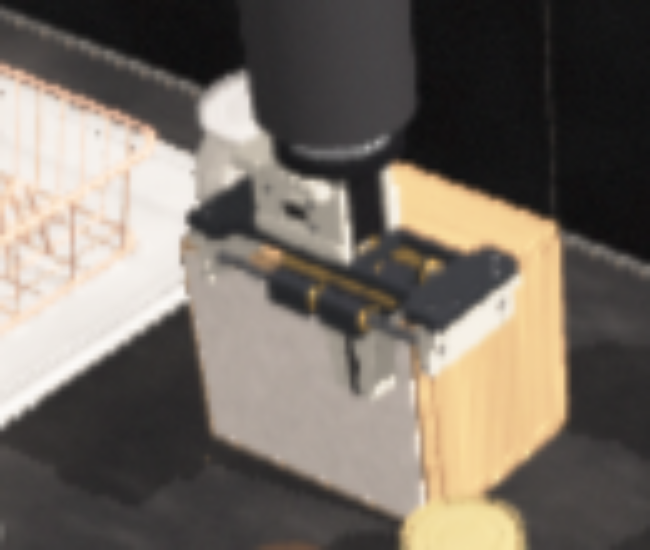

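The dark gap along the door edge is gone and the force is at the stop. I'll back off.

Call:
carry_out --moves "0 -0.03 0 0 0 0 0;0 -0.07 0 0 0 0 0;0 -0.11 0 0 0 0 0;0 -0.13 0 0 0 0 0;0 -0.13 0 0 0 0 0;0 -0.13 0 0 0 0 0;0 -0.13 0 0 0 0 0;0 -0.13 0 0 0 0 0;0 -0.13 0 0 0 0 0;0 -0.13 0 0 0 0 0"

```text
clock: 7.1
tool_pos: [0.4446, 0.1992, 0.2944]
orientation: [180.0, 0.0, 0.6]
force: [0.5, 0.7, -0.7]
opening: 0.0005
```

```bash
python3 -c "
from h import *
go(); s=snap('scene','s4')
c=s['image'][70:180,130:260,::-1]; cv2.imwrite('pics/z4.png',cv2.resize(c,None,fx=5,fy=5))
s=snap('top','t4')"
```

```text
clock 7.1 pos [0.4446 0.1992 0.2944] rpy [1.7998e+02 2.0000e-02 6.1000e-01] F [ 0.51  0.69 -0.71] open 0.0005
```

View pics/z4.png

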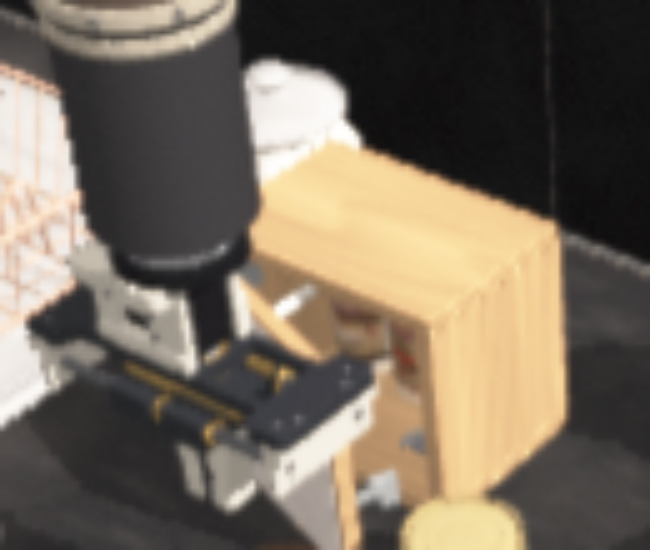

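View pics/t4.png

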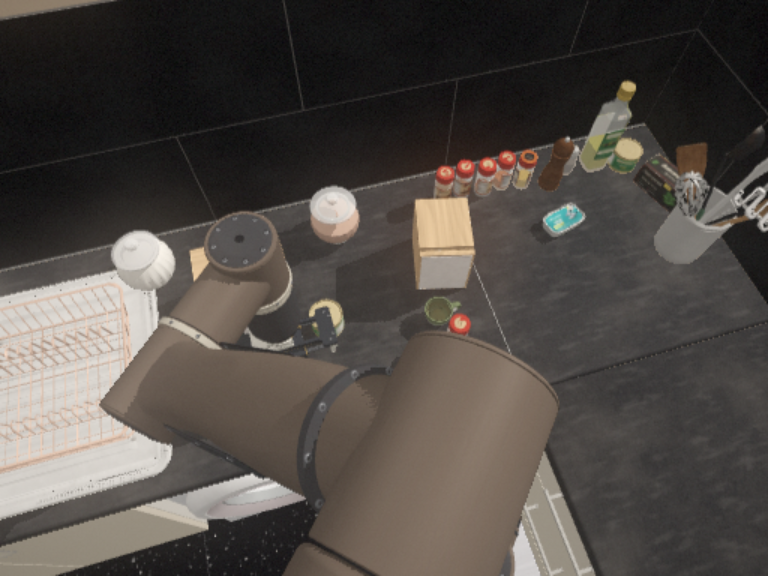

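The door popped ajar, its edge at crop (345,480), with the back visible behind it. Now I'll go round the free edge to the right.

Call:
carry_out --moves "0 0 0.03 0 0 0 0;0 0 0.06 0 0 0 0;0 0 0.09 0 0 0 0;0 0 0.11 0 0 0 0;0 0.03 0.11 0 0 0 0;0 0.06 0.11 0 0 0 0;0 0.09 0.11 0 0 0 0;0 0.12 0.11 0 0 0 0;0 0.125 0.11 0 0 0 0;0 0.125 0.11 0 0 0 0;0 0.125 0.11 0 0 0 0"

```text
clock: 8.3
tool_pos: [0.5697, 0.0904, 0.2943]
orientation: [180.0, 0.1, 0.6]
force: [-0.6, 0.8, -0.7]
opening: 0.0004
```

```bash
python3 -c "
from h import *
go((.57,.185,.295,.6)); s=snap('scene','s5')
c=s['image'][70:180,130:260,::-1]; cv2.imwrite('pics/z5.png',cv2.resize(c,None,fx=5,fy=5))
for l in ('wide_edge','wide_hinge','wide_press'):
  m=ctrl.mark_of(s,l)
  if m: print(l,m[0]['confidence'],m[0]['at'],atz(s,m[0]['at'],.12))
print(proj(s,(.525,.182,.12)))
"
```

```text
clock 8.3 pos [0.5697 0.0904 0.2943] rpy [1.7998e+02 7.0000e-02 6.2000e-01] F [-0.64  0.81 -0.68] open 0.0004
(0.57, 0.185, 0.295, 0.6) -> [ 0.0013 -0.0946 -0.0008] [0.0003 0.0011 0.0004]
wide_edge 0.58 [155.1, 196.4] [0.5241466  0.18289321 0.12      ]
wide_hinge 0.96 [127.2, 170.8] [0.58595377 0.34706468 0.12      ]
wide_press 0.88 [153.2, 189.2] [0.51866467 0.20668073 0.12      ]
[196.81668688 155.06150561]
```

View pics/z5.png

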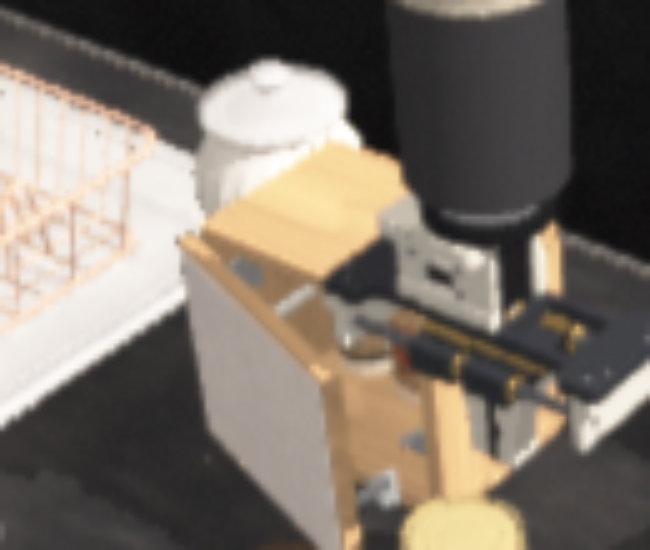

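Edge position (0.524,0.183) matches the prediction; the fingers are clear at (505,420) in the crop. Insert behind the door.

Call:
carry_out --moves "0 0 -0.02 0 0 0 0;0 0 -0.04 0 0 0 0;0 0 -0.06 0 0 0 0;0 0 -0.08 0 0 0 0;0 0 -0.095 0 0 0 0;0 0 -0.105 0 0 0 0;0 0 -0.105 0 0 0 0"

```text
clock: 9.2
tool_pos: [0.5692, 0.1968, 0.2946]
orientation: [-180.0, -0.0, 0.7]
force: [-0.0, -0.2, 0.5]
opening: 0.0006
```

```bash
python3 -c "
from h import *
t=[.33,.45,.6,.75,.9,1.05,1.2,1.35,1.5,1.6]
P=[]
for a in t:
  d=.003+.0095*np.cos(a)+.021*np.sin(a); c,s=np.cos(a),np.sin(a)
  P.append((.591-.16*s+d*c,.356-.16*c-d*s,.2945,.6))
go(*P)
s=snap('scene','s6')
c=s['image'][70:180,130:260,::-1]; cv2.imwrite('pics/z6.png',cv2.resize(c,None,fx=5,fy=5))
"
```

```text
clock 9.2 pos [0.5692 0.1968 0.2946] rpy [-180.     -0.      0.72] F [-0.05 -0.17  0.45] open 0.0006
(np.float64(0.5569314325327397), np.float64(0.19854370933412196), 0.2945, 0.6) -> [-0.0123 -0.0019  0.0001] [-0.     -0.0001  0.0021]
(np.float64(0.5400344357496355), np.float64(0.20292966886734942), 0.2945, 0.6) -> [-0.0291 -0.0065  0.0001] [-0.     -0.0001  0.0021]
(np.float64(0.5193908208379434), np.float64(0.21112994495792708), 0.2945, 0.6) -> [-0.0497 -0.015   0.0001] [-0.     -0.0001  0.0021]
(np.float64(0.4996925640701521), np.float64(0.22238950413126024), 0.2945, 0.6) -> [-0.0692 -0.0265  0.0001] [-0.     -0.0001  0.0021]
(np.float64(0.4814287145388435), np.float64(0.2366810261068624), 0.2945, 0.6) -> [-0.0873 -0.041   0.0001] [-0.     -0.0001  0.0021]
(np.float64(0.4651206764015963), np.float64(0.253885234070661), 0.2945, 0.6) -> [-1.034e-01 -5.840e-02  1.000e-04] [-0.     -0.0001  0.0021]
(np.float64(0.45130056275563996), np.float64(0.2737755579050295), 0.2945, 0.6) -> [-1.17e-01 -7.85e-02  1.00e-04] [-0.     -0.0001  0.0021]
(np.float64(0.4404844288768878), np.float64(0.2960089480693435), 0.2945, 0.6) -> [-1.275e-01 -1.008e-01  1.000e-04] [-0.     -0.0001  0.0021]
(np.float64(0.43314230947413085), np.float64(0.3201243215207663), 0.2945, 0.6) -> [-1.345e-01 -1.251e-01  1.000e-04] [-0.     -0.0001  0.0021]
(np.float64(0.43037579625544065), np.float64(0.3369683847945178), 0.2945, 0.6) -> [-1.371e-01 -1.419e-01  1.000e-04] [-0.     -0.0001  0.0021]
```

View pics/z6.png

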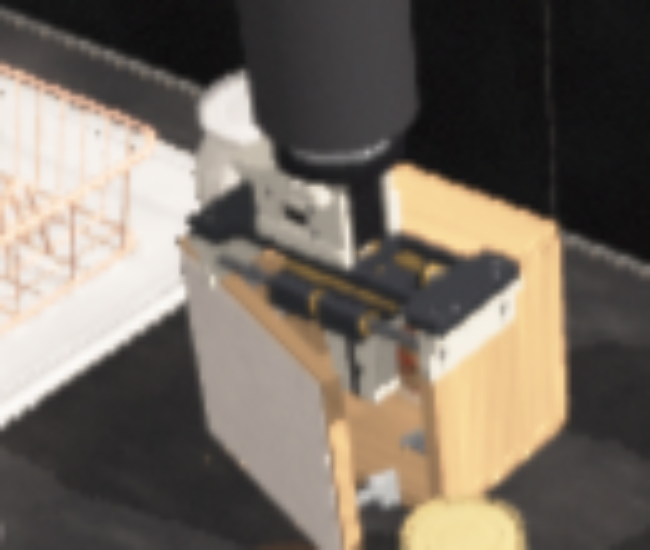

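The fingers are in the gap behind the door (crop (375,370)) with no contact force. Sweep it open.

Call:
carry_out --moves "0 -0.012 -0.002 0 0 0 0;0 -0.02 -0.004 0 0 0 0;0 -0.029 -0.007 0 0 0 0;0 -0.039 -0.011 0 0 0 0;0 -0.05 -0.015 0 0 0 0;0 -0.06 -0.021 0 0 0 0;0 -0.069 -0.027 0 0 0 0;0 -0.078 -0.034 0 0 0 0;0 -0.087 -0.041 0 0 0 0;0 -0.095 -0.05 0 0 0 0;0 -0.103 -0.058 0 0 0 0;0 -0.11 -0.068 0 0 0 0;0 -0.117 -0.079 0 0 0 0;0 -0.122 -0.09 0 0 0 0;0 -0.127 -0.101 0 0 0 0;0 -0.131 -0.113 0 0 0 0;0 -0.134 -0.125 0 0 0 0;0 -0.136 -0.134 0 0 0 0;0 -0.137 -0.142 0 0 0 0;0 -0.137 -0.142 0 0 0 0"

```text
clock: 11.25
tool_pos: [0.4307, 0.3371, 0.2945]
orientation: [-180.0, -0.0, 0.7]
force: [-0.5, 0.8, -1.0]
opening: 0.0006
```

```bash
python3 -c "
from h import *
go()
s=snap('scene','s7')
c=s['image'][70:190,120:260,::-1]; cv2.imwrite('pics/z7.png',cv2.resize(c,None,fx=5,fy=5))
for l in ('wide_edge','wide_hinge','wide_press'):
  m=ctrl.mark_of(s,l)
  if m: print(l,m[0]['confidence'],m[0]['at'],atz(s,m[0]['at'],.12))
"
```

```text
clock 11.25 pos [0.4307 0.3371 0.2945] rpy [-180.     -0.      0.68] F [-0.53  0.83 -0.99] open 0.0006
wide_edge 0.58 [152.6, 125.8] [0.41112725 0.36496383 0.12      ]
wide_hinge 0.67 [130.6, 173.4] [0.57694372 0.32701948 0.12      ]
wide_press 0.71 [155.6, 174.8] [0.48534047 0.23397331 0.12      ]
```

View pics/z7.png

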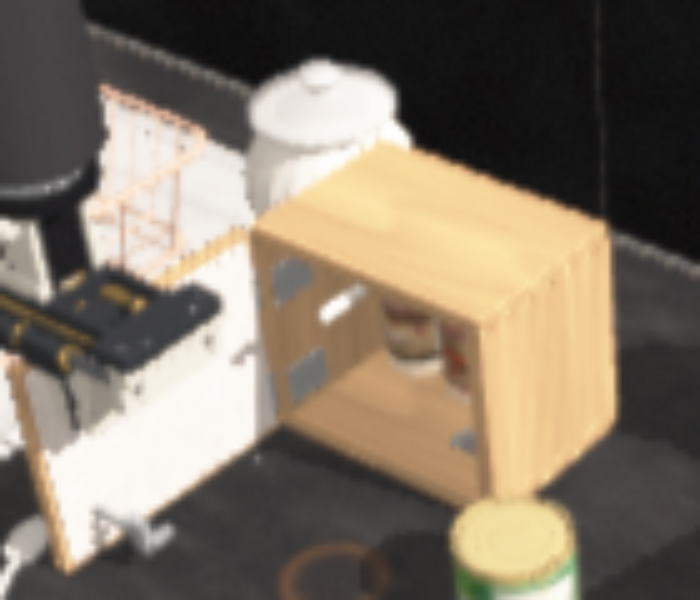

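The door stands open at roughly a right angle, its free edge at crop (50,480). Withdraw to the right, then up.

Call:
carry_out --moves "0 0 0.01 0 0 0 0;0 0 0.03 0 0 0 0;0 0 0.06 0 0 0 0;0 0 0.09 0 0 0 0;0 0 0.12 0 0 0 0;0 0 0.13 -0.03 0 0 0;0 0 0.13 -0.07 0 0 0;0 0 0.13 -0.1 0 0 0;0 0 0.13 -0.1 0 0 0;0 0 0.13 -0.1 0 0 0;0 0 0.13 -0.1 0 0 0;0 0 0.13 -0.1 0 0 0"

```text
clock: 12.65
tool_pos: [0.4319, 0.2054, 0.3936]
orientation: [179.9, 0.1, 0.6]
force: [-0.5, 0.2, -0.1]
opening: 0.0006
```

```bash
python3 -c "
from h import *
go()
s=snap('scene','s8')
for l,z in (('wide_edge',.12),('wide_hinge',.12),('tin',0),('mug',0),('pepper',0)):
  m=ctrl.mark_of(s,l)
  if m: print(l,m[0]['confidence'],m[0]['at'],atz(s,m[0]['at'],z))
"
```

```text
clock 12.65 pos [0.4319 0.2054 0.3936] rpy [1.7992e+02 9.0000e-02 6.2000e-01] F [-0.54  0.24 -0.11] open 0.0006
wide_edge 0.86 [153.5, 125.8] [0.40811121 0.36162166 0.12      ]
tin 0.66 [189.7, 225.4] [0.5534636  0.10482689 0.        ]
mug 0.69 [236.9, 285.3] [ 4.97557146e-01 -1.54592223e-01  1.11022302e-16]
pepper 0.67 [253.2, 272.0] [ 0.4278515  -0.15755418  0.        ]
```

View pics/s8.png

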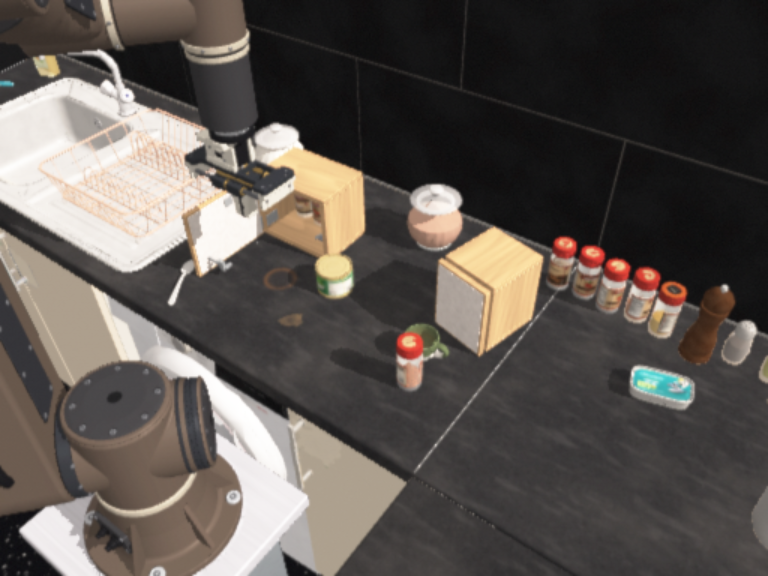

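The door stays open (edge at (190,235)), the hand is clear above it, and tin, jar and cup look unmoved. Handing in.

```bash
python3 -c "
from plant import ctrl
print(ctrl.close_job())"
```

```text
the job is handed in; nothing more can be done
None
```

The wide cupboard's door is open to about a right angle, and I handed the job in at about 13 s of the 53 s allowed. No verdict was reported.

**What I did:**
- I pressed the door in near its free edge with closed fingertips until it met the stop. The push-back was about 14 N, and the gap along the door edge was gone in the picture.
- I then drew back, and the spring popped the door ajar. Its edge was at (0.524, 0.183), which matches about 0.33 rad.
- Finally I went round the free edge with the fingers still closed, so nothing was pinched. I swept the door open from behind, then withdrew to the right and up.

**Last checks:**
- **Door:** the free edge was at (0.408, 0.362), which is about 1.6 rad by the hinge geometry. It moved only about 4 mm, within measuring error, after the hand left.
- **Hand:** it was clear of everything, and the measured force was under 1 N.
- **Narrow cupboard:** it looked shut in the last picture.
- **Cup, jar and tin:** they looked untouched in the picture. The network estimates for them differed from the first ones by 6 to 12 mm. That is about the scatter I saw between the two cameras earlier, and nothing went near them.

**Disagreements:**
- While the arm hid part of the door, the networks' hinge and press points were clearly wrong, so I relied on my corner fit of the cupboard instead.
- In the last picture the hinge point was not reported at all.

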